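# Start the self-tapping wing screw that holds the lamp driver's strap

## Task

The lamp driver box on the wooden board needs its retaining strap fixed: swing the strap by its knob until its notch is fully round the shank of the wing screw, and only then drive the screw. It is a self-tapper that only stands in its pilot hole, so press it firmly down (some 13 to 17 N, never more than 20 N) all the while you turn it clockwise, about half a turn in two or three grips, until its collar sits down on the strap; turning it without enough pressure strips the hole. Let go at the end, and leave the tools, bolts and pencil lying round the board where they are.

Things in the scene. Friction and masses are not known exactly. Their poses are not given: they have to be found in the camera images.
- board: Light wooden board, 150 x 220 x 16 mm (x, y, z) with a lamp driver box (36 mm wide, 22 high) between two battens 24 mm high. Origin at the centre of its underside, x away from the robot at yaw 0, z up. It cannot slide, but lies on a rubber mat that gives: it starts to sink at about 4 N and then sinks 1 mm per 20 N. The screw is at board x +36, y +20 mm, the strap's pivot at x -36, y +20 mm.
- wing_screw: Upright steel wing screw. Origin on its axis at the underside of its collar, z up. The collar is a disc 32 mm in diameter, 4 mm thick; on it stands the wing, a bar 30 mm long (own x), 9 mm thick (own y: pinch across this), 22 mm high (z 4 to 26 mm), which turns with the screw. The collar's underside is 47.5 mm above the board's underside at first, 43.5 mm when it sits on the strap.
- screw_hole (a point): Mouth of the pilot hole, fixed on the board on the screw's axis, on top of the batten (40 mm above the board's underside). The thread feeds 4 mm per half turn clockwise from above. The wood resists with 10 N axially and 0.1 N m in turning: pressed alone the screw stops on its thread, turned alone it spins where it is. It stops turning 0.36 rad past the half turn.
- thread_depth (a point): Reference point on the screw's axis: where the collar's underside should be for the turning done so far (4 mm lower per half turn). At the start it coincides with the screw's origin; if the screw stays more than 0.6 mm above it (it has turned some 0.08 turn more than it has fed) the hole is stripped. Turning on after the collar is seated takes it at most 0.5 mm below.
- strap (a joint): Angle of the strap about its upright pivot, rad: 0 = home, the notch fully round the screw's shank (hard stop); it starts open at 0.6 to 1.2 and grows anticlockwise from above. It turns stiffly (0.08 N m) and stays where it is left.
- knob (a point): Centre of the grip of the black round knob on the strap's tail, 14 mm in diameter and 22 mm high (its top is 11 mm above this point, the strap's upper face 11 mm below it), 60 mm from the pivot on the side opposite to the notch.
- pivot (a point): Top of the strap at its pivot axis (rivet head 3.5 mm high). The strap is 3 mm thick; the screw is 72 mm from this axis, the knob 60 mm.
- pliers: Bystander: pair of pliers, 160 long, 14 high mm; lies loose by the board, to be left alone. Origin under its centre.
- driver_red: Bystander: screwdriver with a thick handle, 189 long, 26 high mm; lies loose by the board, to be left alone. Origin under its centre.
- bolt_a: Bystander: hex bolt, 38 long mm; lies loose by the board, to be left alone. Origin under its centre.
- bolt_b: Bystander: another hex bolt, 38 long mm; lies loose by the board, to be left alone. Origin under its centre.
- pencil: Bystander: pencil, 160 long, 7 thick mm; lies loose by the board, to be left alone. Origin under its centre.

How it is judged:
By the outcome, as a careful person would: the job done as asked, in the order asked, and still so for the second after the job is handed in, with the robot touching nothing.
It also fails if it takes over 67 s, if anything falls off the work surface, if the arm or the gripper's body presses on something with over 40 N, if the wrist force passes 120 N, or if a joint passes its speed limit or range.

## Robot

A 6-joint arm with a two-finger parallel gripper is mounted at the origin on a cart in front of the work surface, level with it; the furniture and walls round the work are solid. World frame = base frame: x ahead of the robot, y to its left, z up, the work surface at z = 0. Lengths are in m, angles in rad, forces in N, time in s.
With the tool pointing down it reaches from about 0.3 to 0.875 m from the base axis. Payload 6.4 kg.
Tool frame: the origin (TCP) lies on the centre line of the jaws, within the pads' length; the fingertips stand 25 mm ahead of it and the grasp point (between the pads) lies 6 mm ahead of it; z points along the fingers, y is the line along which they close (so a half turn about z gives the same grasp; the last joint's range is limited). The gripper opens to 88 mm and grips with 3 to 60 N. Pads are 18 mm wide; open, the fingers measure 123 mm over their backs; the gripper's body (75 mm by 187 mm) begins 45 mm behind the grasp point.
Start: joints at [-1.306, 0.181, 1.607, -0, 1.354, -0.206], TCP at [0.261, -0.512, 0.264] pointing down, gripper open.
Joint ranges: [-2.99, 2.99], [-0.89, 2.07], [0.3, 2.58], [-1.14, 4.28], [0, 2.63], [-3.12, 3.12]. Speed limits (rad/s): [2.57, 2.57, 3.01, 3.14, 3.14, 3.14].

## Interface

Orientations are given as a 3x3 rotation matrix whose columns are the frame's x, y, z axes.
In Python, from bench import read_state, snapshot, hand_in gives the robot as it stands. The module is installed in compiled form; this text tells all that it offers.
- The arm moves only by the tool play_rows, never from a script. Its argument "rows" is a list of rows, each a list of 7 numbers: the closure, from -1 (fully open) to 1 (shut), so that 0 is half open, then the shift along the world's x, y, z scaled (see below), then the turn, a rotation vector about the world's x, y, z scaled (see below). A call has 1 to 5 rows; each row is the pose to reach, as a shift and turn from the pose commanded when the call began, turning the shorter way round; what a row does not reach only later rows make up. The controller multiplies each number of a shift by 250 mm and each number of a turn by 180 degrees. A row lasts 1/8 s, in which the tool goes at most 62.5 mm and 10.7 degrees, less where a joint would pass 70% of its speed; a pose out of reach is approached as far as the arm can. A call with a number of a shift or a turn outside -1 to 1 is refused whole. A call with a gripper value outside its range is refused whole. The fingers move at their own pace and stop on an object; "force" is the grip in N (left out, the last holds). Time passes only in rows, so rows that repeat a pose let the fingers close. It gives the time, the measured TCP pose, the force, the opening and the grip force at its end, in the units of the state.
- read_state(): the state, without advancing time (a new reading comes with each control period).
- snapshot(name): name is "scene" or "top"; returns a dict with "pixels" (420x560x3 uint8, red, green, blue), "depth" (420x560 float32, m along the optical axis (not along the pixel's ray), 0 where there is no reading), "fx", "fy", "cx", "cy" (pixels), "distortion" ([k1, k2, p1, p2, k3] as OpenCV has them; the pictures are not rectified), "rvec" (rotation vector, rad) and "tvec" (3), from world to camera coordinates, as OpenCV has them. Camera axes: x right, y down, z forward; pixel columns grow to the right and rows downward; lengths in m; the calibration is good to about 2 mm. A picture is of the moment at which its call begins.
- hand_in(): hands the job in; it is judged then, once.
The state is a dict: "t": time; "q": joint angles; "qd": joint speeds; "tau": joint torques, N m; "tool_pos": TCP position; "orientation": TCP orientation; "contact_force": force on the tool from outside, world axes, zero at the start; "wrist_torque": the same for the moment, N m; "width": opening from 0.0 (shut) to 1.0 (fully open); "grasp_force": force on a finger pad.
Only numpy, scipy, OpenCV 4.12 (cv2) and the standard library are available. Lean on these libraries where they do the work, as an engineer would, in place of code of your own. Each camera call takes 0.05 s, during which the arm holds its last target. There are 200 camera calls.

## Working session

There is one attempt and no reset: what is moved stays moved. The work goes in short steps, Python scripts to look and compute and a tool call to move; the robot and the scene stay as the last step left them, time stands still between calls to the robot, and variables do not carry over. Pictures are saved under pics/ and viewed, at most 10 in all, crops included, and the job is handed in when it is done.

Besides the shell and the picture viewer there is one more tool, called after "Call:" as name(argument=value, ...), one argument or row to a line, values as JSON. play_rows: Moves the arm, as the interface text tells. Shifts and turns lie within -1 to 1; 1 stands for 250 mm of shift or 180 degrees of turn. Its arguments: {"type":"object","properties":{"rows":{"type":"array"},"force":{"type":"number"}},"required":["rows"]}

```bash
mkdir -p pics; cat > h.py <<'E'
import numpy as np, cv2
from bench import read_state, snapshot, hand_in
def cam(s):
    K=np.array([[s['fx'],0,s['cx']],[0,s['fy'],s['cy']],[0,0,1.]]);R=cv2.Rodrigues(np.array(s['rvec'],float))[0]
    return K,np.array(s['distortion'],float),R,np.array(s['tvec'],float).ravel()
def ray(s,uv,z):
    K,D,R,t=cam(s);n=cv2.undistortPoints(np.array(uv,float).reshape(-1,1,2),K,D).reshape(-1,2)
    d=np.c_[n,np.ones(len(n))]@R;c=-R.T@t
    return c+d*((z-c[2])/d[:,2])[:,None]
def cloud(s):
    K,D,R,t=cam(s);h,w=s['depth'].shape
    u,v=np.meshgrid(np.arange(w),np.arange(h));n=cv2.undistortPoints(np.stack([u,v],-1).reshape(-1,1,2).astype(float),K,D).reshape(-1,2)
    Z=s['depth'].reshape(-1,1);return ((np.c_[n,np.ones(len(n))]*Z-t)@R).reshape(h,w,3)
def proj(s,p):
    K,D,R,t=cam(s);return cv2.projectPoints(np.array(p,float).reshape(-1,1,3),R,t,K,D)[0].reshape(-1,2)
def save(s,n,crop=None,k=1):
    im=s['pixels'][:,:,::-1]
    if crop: a,b,c,d=crop;im=im[b:d,a:c]
    cv2.imwrite('pics/'+n,cv2.resize(im,None,fx=k,fy=k,interpolation=cv2.INTER_CUBIC))
E
python3 - <<'E'
from h import *
import pickle
for n in('scene','top'):
    s=snapshot(n);save(s,n+'0.png',k=1.4);pickle.dump(s,open(n+'.pkl','wb'))
    K,D,R,t=cam(s);print(n,-R.T@t,R[2],s['fx'])
print({k:v for k,v in read_state().items()})
E
```

```text
scene [0.1987838  0.71410858 0.71572607] [ 0.43534309 -0.63849637 -0.6346643 ] 450.8575064685093
top [0.40741665 0.048704   1.18224437] [ 0.19526374  0.02352587 -0.98046856] 478.8679540242069
{'t': 0.1, 'q': array([-1.30628174e+00,  1.81439359e-01,  1.60788876e+00,  6.24352052e-06,
        1.35380070e+00, -2.06303162e-01]), 'qd': array([-0.00014803, -0.00062705, -0.00260181, -0.00062782, -0.00065708,
        0.00141158]), 'tau': array([ 5.38170298e-04, -4.34818411e+01, -3.42694116e+01,  7.03914044e-02,
        3.40058876e-02, -2.62457252e-05]), 'tool_pos': array([ 0.26072801, -0.5120013 ,  0.26292491]), 'orientation': array([[ 8.91198318e-01,  4.53613713e-01, -3.95730732e-04],
       [ 4.53613772e-01, -8.91197140e-01,  1.48432906e-03],
       [ 3.20637918e-04, -1.50234047e-03, -9.99998820e-01]]), 'contact_force': array([-0.22688773, -0.20376204,  0.35680847]), 'wrist_torque': array([-0.033299  , -0.05037936, -0.03263102]), 'grasp_force': 0.0, 'width': 1.0062209462436997}
```

View pics/top0.png

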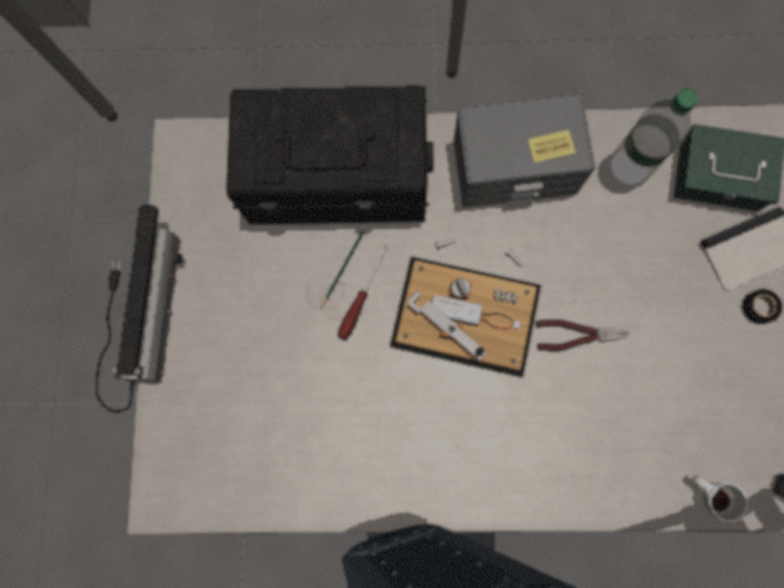

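View pics/scene0.png

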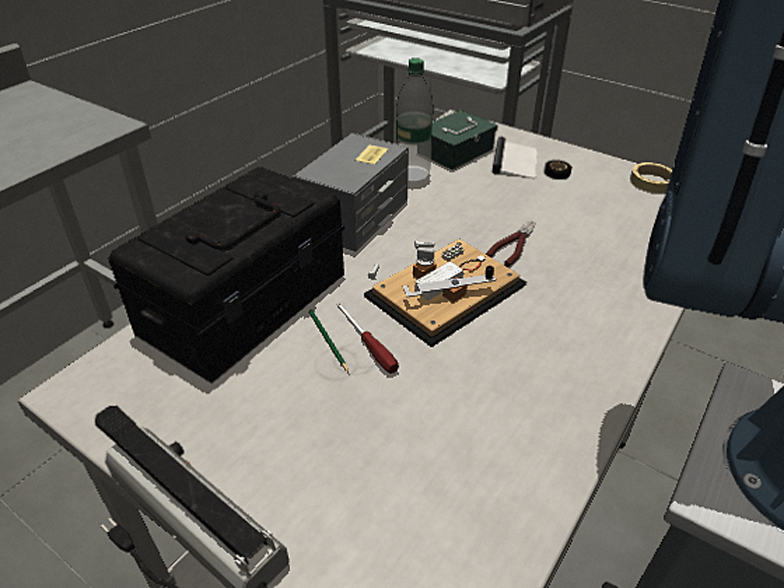

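The top view shows the board centred near (332,226) in unscaled pixels. The screw is at (328,206), the strap pivot at about (322,234) and the knob at about (341,251). Next I'll measure the board frame and look closer.

```bash
cat > m.py <<'E'
from h import *
import pickle
T=pickle.load(open('top.pkl','rb'));S=pickle.load(open('scene.pkl','rb'))
P=cloud(T)
hsv=cv2.cvtColor(T['pixels'],cv2.COLOR_RGB2HSV)
m=((hsv[...,0]>8)&(hsv[...,0]<25)&(hsv[...,1]>90)&(hsv[...,2]>80)).astype(np.uint8)
m[:170]=0;m[280:]=0;m[:,:270]=0;m[:,390:]=0
c=max(cv2.findContours(cv2.morphologyEx(m,cv2.MORPH_CLOSE,np.ones((9,9))),0,2)[0],key=cv2.contourArea)
r=cv2.minAreaRect(c);print(r)
bx=cv2.boxPoints(r);W=ray(T,cv2.approxPolyDP(cv2.convexHull(c),6,True).reshape(-1,2),0.0)
ys,xs=np.nonzero(m);print('wood z pct',np.percentile(P[ys,xs,2],[5,25,50,75,95]))
for zt in (0.016,0.022,):
    h=ray(T,c.reshape(-1,2),zt);rr=cv2.minAreaRect((h[:,:2]*1000).astype(np.float32));print(zt,rr)
for n,u,v in (('knob',341,251),('screw',328,206),('pivot',322,234),('notch',295,214)):
    print(n,np.round(P[v-3:v+4,u-3:u+4,2]*1000).astype(int).tolist())
save(T,'topc.png',(270,175,395,280),6);save(S,'scenec.png',(250,160,390,250),5.6)
E
python3 m.py
```

```text
((333.1529235839844, 224.31175231933594), (91.978515625, 61.28285217285156), 12.52880573272705)
wood z pct [0.0181955  0.02154083 0.023243   0.02481904 0.027474  ]
0.016 ((606.15869140625, -53.646392822265625), (223.86788940429688, 153.4488983154297), 76.20972442626953)
0.022 ((605.1361694335938, -53.11985778808594), (222.71615600585938, 152.65940856933594), 76.20974731445312)
knob [[56, 51, 53, 73, 70, 76, 71], [49, 51, 73, 71, 76, 70, 68], [52, 62, 73, 71, 70, 73, 67], [50, 61, 71, 71, 72, 73, 71], [53, 48, 66, 66, 71, 70, 71], [48, 52, 61, 71, 70, 72, 52], [21, 50, 46, 47, 51, 52, 51]]
screw [[60, 58, 77, 79, 81, 79, 79], [59, 61, 68, 81, 77, 83, 80], [61, 63, 65, 77, 83, 81, 79], [60, 62, 61, 74, 82, 77, 80], [61, 60, 64, 69, 77, 84, 80], [62, 56, 61, 57, 77, 81, 79], [62, 57, 61, 59, 67, 80, 78]]
pivot [[52, 52, 53, 50, 50, 51, 46], [53, 54, 52, 52, 49, 51, 51], [53, 53, 51, 57, 53, 52, 53], [51, 54, 52, 56, 54, 56, 48], [52, 52, 58, 52, 56, 51, 48], [53, 52, 53, 52, 55, 54, 52], [51, 51, 55, 52, 55, 50, 53]]
notch [[24, 22, 23, 49, 48, 48, 49], [20, 20, 46, 48, 51, 47, 55], [24, 53, 43, 52, 51, 50, 25], [49, 49, 52, 52, 54, 21, 23], [53, 50, 53, 52, 23, 22, 24], [48, 56, 47, 24, 28, 22, 16], [49, 50, 49, 50, 47, 1182, 22]]
```

View pics/topc.png

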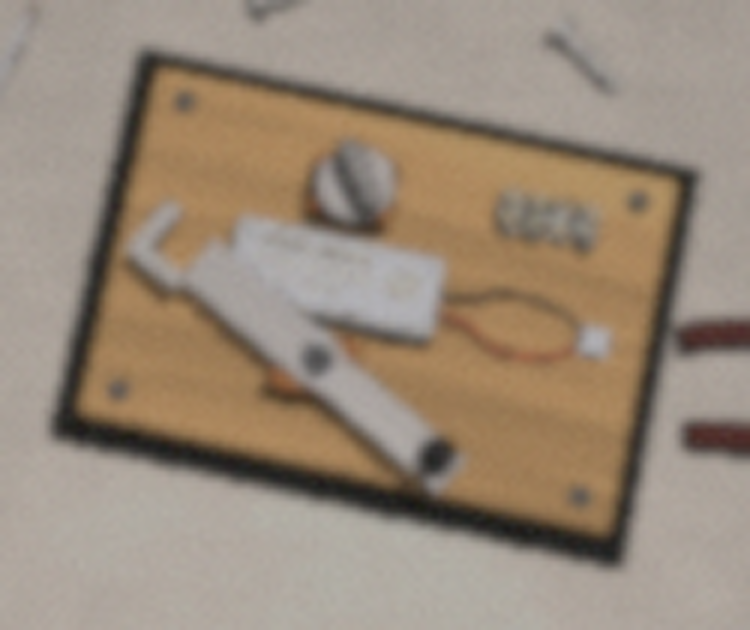

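View pics/scenec.png

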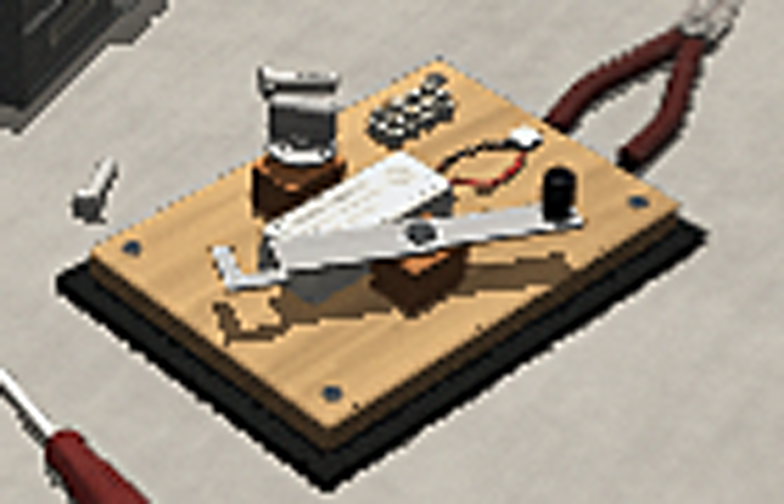

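```bash
cat > m2.py <<'E'
from m import *
P2=cloud(S)
def feats(P,box,name):
    u0,v0,u1,v1=box;Q=P[v0:v1,u0:u1].reshape(-1,3);Q=Q[np.isfinite(Q).all(1)]
    return Q
for nm,P_,b in (('top',P,(270,175,395,280)),('scene',P2,(250,160,390,250))):
    Q=feats(P_,b,nm)
    for n,c,zr in (('wing',(.635,-.05),(.074,.09)),('knob',(.56,-.085),(.064,.08))):
        k=Q[(Q[:,2]>zr[0])&(Q[:,2]<zr[1])&(np.hypot(*(Q[:,:2]-c).T)<.05)]
        if len(k)<4: print(nm,n,len(k));continue
        r=cv2.minAreaRect((k[:,:2]*1000).astype(np.float32))
        e,V=np.linalg.eigh(np.cov(k[:,:2].T));print(nm,n,len(k),k.mean(0).round(4),np.median(k[:,2]).round(4),'rect',np.round(r[0],1),np.round(r[1],1),round(r[2],1),'ax',np.degrees(np.arctan2(*V[::-1,1])).round(1))
    w=Q[(Q[:,2]>.015)&(Q[:,2]<.03)];print('board plane z',np.median(w[:,2]), cv2.minAreaRect((w[:,:2]*1000).astype(np.float32)))
# line fits of the wood edges
yaw=np.radians(-13.8);zt=.0225
piv=ray(T,[[270+316/6,175+358/6]],.053)[0];piv2=ray(S,[[250+420/5.6,160+232/5.6]],.053)[0]
print('pivot',piv,piv2)
A=ray(T,[[270+x/6,175+y/6] for x,y in((185,101),(638,201),(579,496),(118,388))],.0225);print('board screws',A.round(4),A.mean(0))
B=ray(S,[[250+x/5.6,160+y/5.6] for x,y in((132,247),(437,78),(638,203),(332,394))],.0225);print(B.round(4),B.mean(0))
for X in(A,B):
    d=X[0]-X[1]+X[3]-X[2];e=X[0]-X[3]+X[1]-X[2];print('yaw',np.degrees(np.arctan2(-d[0],d[1])),np.degrees(np.arctan2(e[1],e[0])),np.linalg.norm(d)/2,np.linalg.norm(e)/2)
print('knob top',ray(T,[[270+438/6,175+455/6]],.0715),ray(S,[[250+560/5.6,160+175/5.6]],.0715))
E
python3 m2.py | grep -v '\[\['; 
```

```text
((333.1529235839844, 224.31175231933594), (91.978515625, 61.28285217285156), 12.52880573272705)
wood z pct [0.0181955  0.02154083 0.023243   0.02481904 0.027474  ]
0.016 ((606.15869140625, -53.646392822265625), (223.86788940429688, 153.4488983154297), 76.20972442626953)
0.022 ((605.1361694335938, -53.11985778808594), (222.71615600585938, 152.65940856933594), 76.20974731445312)
top wing 47 [ 0.6439 -0.0412  0.0796] 0.0797 rect [643.9 -41.6] [27.5  8.7] 20.2 ax -159.5
top knob 29 [ 0.5341 -0.0689  0.071 ] 0.0708 rect [534.1 -69. ] [12.3 11.7] 22.2 ax 137.0
board plane z 0.02328817626122357 ((624.6883544921875, -81.46624755859375), (266.7122497558594, 203.0408477783203), 76.32555389404297)
scene wing 57 [ 0.6451 -0.0381  0.0802] 0.0808 rect [645.9 -38.4] [27.6  9. ] 24.9 ax -160.4
scene knob 37 [ 0.535  -0.0652  0.071 ] 0.0713 rect [535.  -65.6] [12.  14.1] 32.4 ax -146.7
board plane z 0.025691738316241344 ((608.7211303710938, -60.9937744140625), (359.8061218261719, 362.0089111328125), 34.34408187866211)
pivot [ 0.57424984 -0.02576396  0.053     ] [ 0.57630983 -0.02479834  0.053     ]
 [ 0.6419 -0.1611  0.0225]
 [ 0.5214 -0.1316  0.0225]
 [ 0.5676  0.0529  0.0225]] [ 0.604459   -0.05409569  0.0225    ]
 [ 0.6457 -0.1643  0.0225]
 [ 0.5243 -0.1325  0.0225]
 [ 0.5701  0.0525  0.0225]] [ 0.60779844 -0.05556396  0.0225    ]
yaw -13.910565027370074 -13.81657506218941 0.1900861767904252 0.12357587451781342
yaw -13.77459157754777 -14.406862682036683 0.19118956283757563 0.12509163189911704
```

```bash
cat >> m2.py <<'E'
print('----')
for nm,Pc in(('top',P),('scene',P2)):
    Q=Pc.reshape(-1,3);c=np.array([.645,-.042])
    k=Q[(Q[:,2]>.085)&(Q[:,2]<.5)&(Q[:,0]>.4)];d=np.hypot(*(k[:,:2]-c).T);o=np.argsort(d)[:2000:200]
    print(nm,np.c_[k[o],d[o]].round(3))
    for y in np.arange(-.2,.2,.04):
        j=k[(abs(k[:,1]-y)<.02)&(k[:,0]<.95)]
        if len(j): print(round(y,2),j[:,0].min().round(3),np.median(j[:,2]).round(3))
E
python3 m2.py | sed -n '/----/,$p'
```

```text
----
top [[ 0.651 -0.038  0.087  0.007]
 [ 0.788  0.03   0.171  0.16 ]
 [ 0.781  0.055  0.146  0.167]
 [ 0.782  0.064  0.164  0.173]
 [ 0.82  -0.08   0.126  0.179]
 [ 0.81   0.039  0.168  0.184]
 [ 0.805 -0.142  0.091  0.189]
 [ 0.802  0.07   0.175  0.193]
 [ 0.796  0.084  0.166  0.196]
 [ 0.844 -0.06   0.128  0.2  ]]
-0.2 0.811 0.127
-0.16 0.803 0.127
-0.12 0.805 0.127
-0.08 0.806 0.127
-0.04 0.651 0.126
0.0 0.777 0.159
0.04 0.775 0.169
0.08 0.776 0.172
0.12 0.767 0.17
0.16 0.776 0.169
scene [[ 0.65  -0.038  0.085  0.006]
 [ 0.783  0.039  0.138  0.16 ]
 [ 0.811 -0.065  0.091  0.167]
 [ 0.812 -0.088  0.095  0.173]
 [ 0.784  0.07   0.113  0.178]
 [ 0.784  0.078  0.167  0.184]
 [ 0.811  0.049  0.172  0.189]
 [ 0.792  0.086  0.174  0.194]
 [ 0.786  0.1    0.17   0.2  ]
 [ 0.824  0.058  0.175  0.205]]
-0.2 0.812 0.13
-0.16 0.809 0.13
-0.12 0.806 0.13
-0.08 0.808 0.13
-0.04 0.646 0.125
0.0 0.778 0.127
0.04 0.778 0.172
0.08 0.777 0.175
0.12 0.769 0.172
0.16 0.777 0.172
```

Call:
play_rows(
  rows=[
    [0,0.11,0.18,0,0,0,0.02],
    [0,0.22,0.36,0,0,0,0.04],
    [0,0.34,0.55,0,0,0,0.06],
    [0,0.45,0.74,0,0,0,0.08],
    [0,0.56,0.92,0,0,0,0.1],
  ],
  force=20,
)

```text
t: 0.72
tool_pos: [0.4013, -0.2806, 0.2634]
orientation: [[0.706, 0.708, -0.0], [0.708, -0.706, 0.0], [0.0, -0.0, -1.0]]
contact_force: [0.2, -0.8, 0.2]
width: 0.5
grasp_force: 0.0
```

Call:
play_rows(
  rows=[
    [0,0.11,0.17,0,0,0,0],
    [0,0.22,0.34,-0.1,0,0,0],
    [0,0.33,0.52,-0.2,0,0,0],
    [0,0.44,0.7,-0.35,0,0,0],
    [0,0.534,0.854,-0.45,0,0,0],
  ],
)

```text
t: 1.35
tool_pos: [0.5343, -0.067, 0.1495]
orientation: [[0.707, 0.707, -0.001], [0.707, -0.707, 0.0], [-0.001, -0.001, -1.0]]
contact_force: [0.2, -1.1, -1.0]
width: 0.498
grasp_force: 0.0
```

```bash
python3 - <<'E'
from h import *
s=snapshot('scene');save(s,'a1.png',(220,90,420,250),4)
r=read_state();print(r['tool_pos'],r['orientation'].round(3),r['contact_force'])
t=snapshot('top');import pickle;print(t['depth'][245:258,335:348].round(2)[::4,::4])
E
```

```text
[ 0.53426219 -0.06243455  0.14617206] [[ 0.706  0.708 -0.005]
 [ 0.708 -0.706  0.004]
 [-0.    -0.006 -1.   ]] [-3.04743682  2.63229184 -1.61584649]
[[0.87 0.84 0.75 0.74]
 [0.91 0.86 0.84 0.79]
 [0.92 0.9  0.86 0.85]
 [0.95 0.92 0.91 0.9 ]]
```

View pics/a1.png

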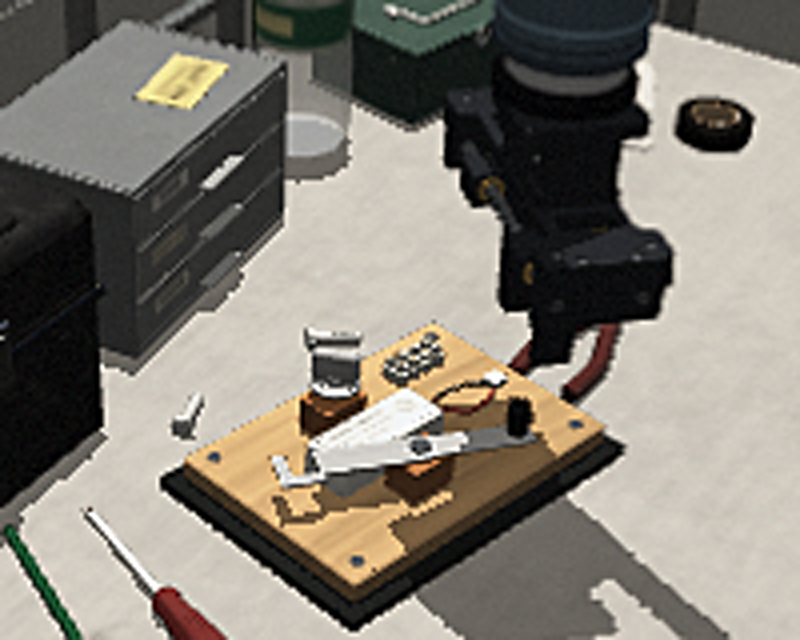

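The gripper sits above the knob (crop pixel 518,415) with the jaws open, and nothing is in its way. I'll lower it.

Call:
play_rows(
  rows=[
    [0,0,0,0,0,0,0],
    [0,0,0,-0.1,0,0,0],
    [0,0,0,-0.2,0,0,0],
    [0,0,0,-0.28,0,0,0],
    [0,0,0,-0.28,0,0,0],
  ],
)

```text
t: 2.08
tool_pos: [0.5334, -0.0702, 0.0809]
orientation: [[0.709, 0.705, -0.002], [0.705, -0.709, 0.0], [-0.001, -0.001, -1.0]]
contact_force: [0.7, 0.3, -0.5]
width: 0.499
grasp_force: 0.0
```

Call:
play_rows(
  rows=[
    [0,0,0,0,0,0,0],
    [1,0,0,0,0,0,0],
    [1,0,0,0,0,0,0],
    [1,0,0,0,0,0,0],
    [1,0,0,0,0,0,0],
  ],
  force=15,
)

```text
t: 2.7
tool_pos: [0.5345, -0.0689, 0.0815]
orientation: [[0.707, 0.707, 0.0], [0.707, -0.707, -0.0], [0.0, 0.0, -1.0]]
contact_force: [-0.4, 0.6, 1.5]
width: 0.149
grasp_force: 15.0
```

Call:
play_rows(
  rows=[
    [1,-0.026,0.032,0,0,0,-0.055],
    [1,-0.048,0.068,0,0,0,-0.11],
    [1,-0.062,0.108,0,0,0,-0.166],
    [1,-0.069,0.149,0,0,0,-0.222],
    [1,-0.069,0.149,0,0,0,-0.222],
  ],
)

```text
t: 3.32
tool_pos: [0.5146, -0.0309, 0.081]
orientation: [[0.996, 0.087, -0.006], [0.087, -0.996, 0.001], [-0.006, -0.001, -1.0]]
contact_force: [-10.3, -1.2, 10.3]
width: 0.149
grasp_force: 15.0
```

Call:
play_rows(
  rows=[
    [1,-0.01,0.0,0,0,0,0],
    [1,-0.01,0.021,0,0,0,-0.028],
    [1,-0.01,0.041,0,0,0,-0.055],
    [1,-0.008,0.06,0,0,0,-0.08],
    [1,-0.008,0.06,0,0,0,-0.08],
  ],
)

```text
t: 3.95
tool_pos: [0.5142, -0.016, 0.0813]
orientation: [[0.987, -0.163, -0.002], [-0.163, -0.987, 0.001], [-0.002, -0.0, -1.0]]
contact_force: [-4.5, 2.3, 6.6]
width: 0.147
grasp_force: 15.0
```

Call:
play_rows(
  rows=[
    [1,0.0,0.01,0,0,0,-0.013],
    [1,0.002,0.018,0,0,0,-0.024],
    [1,0.004,0.026,0,0,0,-0.024],
    [1,0.005,0.032,0,0,0,-0.024],
    [1,0.005,0.032,0,0,0,-0.024],
  ],
)

```text
t: 4.58
tool_pos: [0.5154, -0.0087, 0.0813]
orientation: [[0.972, -0.237, -0.002], [-0.237, -0.972, -0.0], [-0.002, 0.001, -1.0]]
contact_force: [-5.1, -0.3, 5.6]
width: 0.15
grasp_force: 15.0
```

Call:
play_rows(
  rows=[
    [1,0.002,0.006,0,0,0,0],
    [1,0.003,0.012,0,0,0,0],
    [1,0.003,0.012,0,0,0,0],
    [1,0.003,0.012,0,0,0,0],
  ],
)

```text
t: 5.08
tool_pos: [0.5157, -0.0073, 0.0812]
orientation: [[0.972, -0.236, -0.004], [-0.236, -0.972, -0.003], [-0.003, 0.003, -1.0]]
contact_force: [-8.3, -8.9, 5.7]
width: 0.149
grasp_force: 15.0
```

Call:
play_rows(
  rows=[
    [1,-0.003,-0.014,0,0,0,0],
    [0,-0.003,-0.014,0,0,0,0],
    [0,-0.003,-0.014,0,0,0,0],
    [0,-0.003,-0.014,0.1,0,0,0],
    [0,-0.003,-0.014,0.3,0,0,0],
  ],
)

```text
t: 5.7
tool_pos: [0.5147, -0.0087, 0.1549]
orientation: [[0.972, -0.237, -0.005], [-0.237, -0.972, 0.001], [-0.005, -0.0, -1.0]]
contact_force: [0.1, 0.4, -0.4]
width: 0.498
grasp_force: 0.0
```

Call:
play_rows(
  rows=[
    [0,-0.1,0,0.1,0,0,0],
    [0,-0.3,0,0.2,0,0,0],
    [0,-0.5,0,0.2,0,0,0],
    [0,-0.6,0,0.2,0,0,0],
    [0,-0.6,0,0.2,0,0,0],
  ],
)

```text
t: 6.32
tool_pos: [0.3656, -0.009, 0.2063]
orientation: [[0.971, -0.237, 0.001], [-0.237, -0.971, -0.0], [0.001, 0.0, -1.0]]
contact_force: [0.4, 0.0, -0.2]
width: 0.497
grasp_force: 0.0
```

```bash
python3 - <<'E'
from h import *
import pickle
for n in('top','scene'):
    s=snapshot(n);pickle.dump(s,open(n+'2.pkl','wb'));Q=cloud(s).reshape(-1,3)
    save(s,n+'2.png',(270,175,395,280) if n=='top' else (250,160,390,250),5.6)
    for nm,c,z0,z1,R in(('wing',(.644,-.04),.074,.09,.025),('knob',(.517,-.01),.062,.08,.025)):
        k=Q[(Q[:,2]>z0)&(Q[:,2]<z1)&(np.hypot(*(Q[:,:2]-c).T)<R)];
        if len(k)>5: print(n,nm,len(k),k.mean(0).round(4),np.round(cv2.minAreaRect((k[:,:2]*1000).astype(np.float32))[0],1))
r=read_state();print(r['tool_pos'],r['contact_force'])
E
```

```text
top wing 46 [ 0.6442 -0.0412  0.0794] [644.  -41.8]
top knob 29 [ 0.5158 -0.0112  0.0713] [516.1 -11.2]
scene wing 57 [ 0.6453 -0.0382  0.0801] [645.6 -38.2]
scene knob 43 [ 0.5169 -0.0084  0.0703] [517.9 -10. ]
[ 0.36728018 -0.00941667  0.20670096] [ 0.4389173  -0.21093496  0.11095607]
```

View pics/top2.png

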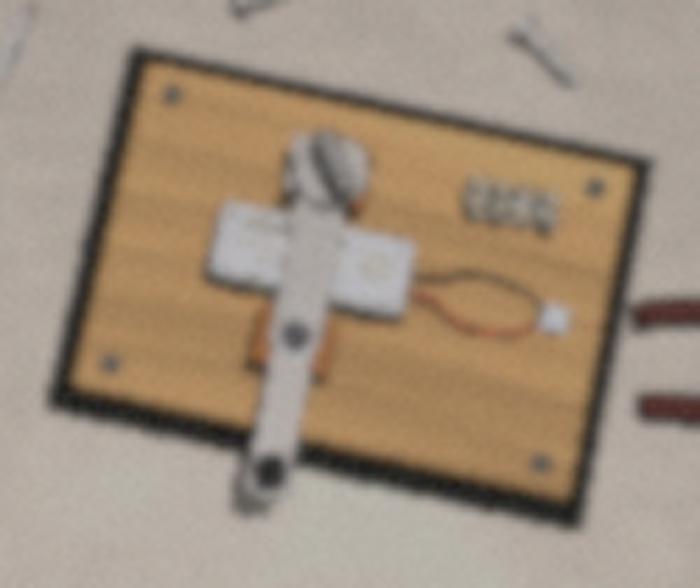

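View pics/scene2.png

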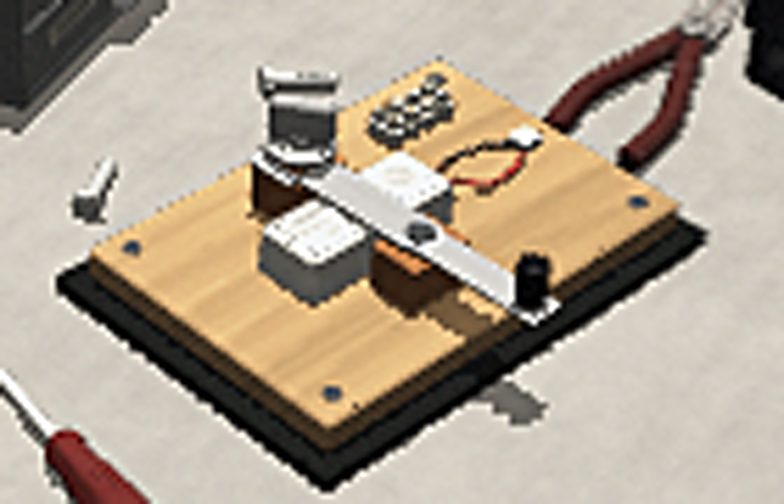

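The strap looks home, but with the jaws still shut I pulled back about 1.4 mm before letting go. The camera line from knob to screw is also about 0.65° off the board's yaw. I'll push the strap to its stop again and release it there.

Call:
play_rows(
  rows=[
    [0,0.2,0,0,0,0,0],
    [0,0.4,0,0,0,0,0],
    [0,0.6,0,-0.2,0,0,0],
    [0,0.6,0,-0.3,0,0,0],
    [0,0.6,0,-0.3,0,0,0],
  ],
)

```text
t: 7.05
tool_pos: [0.5154, -0.0086, 0.1278]
orientation: [[0.972, -0.236, -0.007], [-0.236, -0.972, 0.002], [-0.007, -0.0, -1.0]]
contact_force: [0.1, 0.2, 1.3]
width: 0.499
grasp_force: 0.0
```

Call:
play_rows(
  rows=[
    [0,0,0,-0.1,0,0,0],
    [0,0,0,-0.2,0,0,0],
    [0,0,0,-0.2,0,0,0],
    [1,0,0,-0.2,0,0,0],
    [1,0,0,-0.2,0,0,0],
  ],
)

```text
t: 7.68
tool_pos: [0.5175, -0.0094, 0.0829]
orientation: [[0.972, -0.237, 0.003], [-0.237, -0.972, -0.001], [0.003, 0.0, -1.0]]
contact_force: [0.1, -0.1, 0.1]
width: 0.295
grasp_force: 0.0
```

Call:
play_rows(
  rows=[
    [1,0,0,0,0,0,0],
    [1,0,0,0,0,0,0],
    [1,0.002,0.008,0,0,0,0],
    [1,0.003,0.014,0,0,0,0],
    [1,0.003,0.014,0,0,0,0],
  ],
)

```text
t: 8.3
tool_pos: [0.5173, -0.0076, 0.0819]
orientation: [[0.972, -0.237, -0.0], [-0.237, -0.972, -0.004], [0.001, 0.004, -1.0]]
contact_force: [-3.6, -10.0, 6.3]
width: 0.152
grasp_force: 15.0
```

Call:
play_rows(
  rows=[
    [0,0,0,0,0,0,0],
    [0,0,0,0,0,0,0],
    [0,0,-0.008,0,0,0,0],
    [0,0,-0.008,0.15,0,0,0],
    [0,0,-0.008,0.35,0,0,0],
  ],
)

```text
t: 8.93
tool_pos: [0.5158, -0.0073, 0.1682]
orientation: [[0.972, -0.237, -0.004], [-0.237, -0.972, 0.001], [-0.004, -0.0, -1.0]]
contact_force: [0.2, -0.2, 0.5]
width: 0.5
grasp_force: 0.0
```

Call:
play_rows(
  rows=[
    [0,-0.15,0,0.2,0,0,0],
    [0,-0.35,0,0.2,0,0,0],
    [0,-0.5,0,0.2,0,0,0],
    [0,-0.6,0,0.2,0,0,0],
    [0,-0.6,0,0.2,0,0,0],
  ],
)

```text
t: 9.55
tool_pos: [0.3662, -0.0075, 0.2187]
orientation: [[0.971, -0.237, 0.001], [-0.237, -0.971, -0.0], [0.001, -0.0, -1.0]]
contact_force: [-0.3, -0.2, 0.3]
width: 0.503
grasp_force: 0.0
```

```bash
python3 - <<'E'
from h import *
import pickle
for n in('top','scene'):
    A=[]
    for i in range(4):
        s=snapshot(n);Q=cloud(s).reshape(-1,3);r=[]
        for nm,c,z0,z1,R in(('wing',(.644,-.04),.074,.09,.025),('knob',(.517,-.01),.064,.08,.025)):
            k=Q[(Q[:,2]>z0)&(Q[:,2]<z1)&(np.hypot(*(Q[:,:2]-c).T)<R)]
            r+=[*np.round(cv2.minAreaRect((k[:,:2]*1000).astype(np.float32))[0],1)] if nm=='wingx' else [*k.mean(0)[:2]*1000]
        A.append(r)
    pickle.dump(s,open(n+'3.pkl','wb'));a=np.mean(A,0);print(n,a.round(1),np.std(A,0).round(2),np.degrees(np.arctan2(a[1]-a[3],a[0]-a[2])))
r=read_state();print(r['tool_pos'],r['contact_force'],r['q'])
E
```

```text
top [643.9 -41.3 516.  -10.3] [0.26 0.18 0.02 0.1 ] -13.588726931360107
scene [645.4 -38.5 516.9  -6.5] [0.16 0.17 0.17 0.18] -14.00724731835437
[ 0.36746331 -0.00770484  0.21857151] [-0.2547266   0.07629118  0.59147106] [-3.47255828e-01 -2.77033145e-01  2.13952512e+00  3.53548620e-05
  1.27972148e+00  1.46250523e+00]
```

The strap is home: the stop pushed back with 10 N, and the line angles of -13.6° and -14.0° agree with the yaw. Now to the screw, starting with the jaw line at 110°.

Call:
play_rows(
  rows=[
    [0,0.11,-0.012,0,0,0,0.059],
    [0,0.22,-0.024,0,0,0,0.118],
    [0,0.34,-0.036,0,0,0,0.177],
    [0,0.45,-0.048,0,0,0,0.236],
    [0,0.56,-0.06,0,0,0,0.296],
  ],
)

```text
t: 10.58
tool_pos: [0.5082, -0.0227, 0.2182]
orientation: [[0.767, 0.641, -0.001], [0.641, -0.767, 0.0], [-0.0, -0.001, -1.0]]
contact_force: [0.6, 0.9, 0.3]
width: 0.503
grasp_force: 0.0
```

Call:
play_rows(
  rows=[
    [0,0.11,-0.012,0,0,0,0.059],
    [0,0.22,-0.024,0,0,0,0.118],
    [0,0.34,-0.036,0,0,0,0.177],
    [0,0.45,-0.048,0,0,0,0.236],
    [0,0.55,-0.066,0,0,0,0.296],
  ],
)

```text
t: 11.2
tool_pos: [0.6457, -0.0391, 0.2178]
orientation: [[-0.054, 0.999, -0.001], [0.999, 0.054, 0.0], [0.0, -0.001, -1.0]]
contact_force: [0.4, -0.3, 0.6]
width: 0.503
grasp_force: 0.0
```

Call:
play_rows(
  rows=[
    [0,0,0,0,0,0,0.059],
    [0,0,0,0,0,0,0.118],
    [0,0,0,0,0,0,0.177],
    [0,0,0,0,0,0,0.236],
    [0,0,0,0,0,0,0.296],
  ],
)

```text
t: 11.82
tool_pos: [0.6447, -0.0391, 0.2179]
orientation: [[-0.832, 0.554, -0.001], [0.554, 0.832, 0.0], [0.001, -0.0, -1.0]]
contact_force: [-0.3, 0.1, 0.0]
width: 0.5
grasp_force: 0.0
```

Call:
play_rows(
  rows=[
    [0,0,0,0,0,0,0.059],
    [0,0,0,0,0,0,0.118],
    [0,0,0,0,0,0,0.177],
    [0,0,0,-0.1,0,0,0.236],
    [0,0,0,-0.2,0,0,0.296],
  ],
)

```text
t: 12.45
tool_pos: [0.645, -0.0392, 0.1678]
orientation: [[-0.942, -0.335, 0.0], [-0.335, 0.942, -0.0], [-0.0, -0.0, -1.0]]
contact_force: [-1.1, 0.1, 0.4]
width: 0.5
grasp_force: 0.0
```

Call:
play_rows(
  rows=[
    [0,0,0,0,0,0,0],
    [0,0,0,0,0,0,0],
  ],
)

```text
t: 12.7
tool_pos: [0.6451, -0.0392, 0.1693]
orientation: [[-0.946, -0.325, 0.001], [-0.325, 0.946, -0.0], [-0.0, -0.0, -1.0]]
contact_force: [-0.4, 0.9, 0.6]
width: 0.504
grasp_force: 0.0
```

Call:
play_rows(
  rows=[
    [0,0,0,-0.12,0,0,0.005],
    [0,0,0,-0.22,0,0,0.005],
    [0,0,0,-0.3,0,0,0.005],
    [0,0,0,-0.325,0,0,0.005],
    [0,0,0,-0.325,0,0,0.005],
  ],
)

```text
t: 13.32
tool_pos: [0.6449, -0.0393, 0.0878]
orientation: [[-0.939, -0.343, 0.0], [-0.343, 0.939, -0.0], [-0.0, -0.0, -1.0]]
contact_force: [-0.7, 0.6, -0.2]
width: 0.5
grasp_force: 0.0
```

Call:
play_rows(
  rows=[
    [1,0,0,0,0,0,0],
    [1,0,0,0,0,0,0],
    [1,0,0,0,0,0,0],
    [1,0,0,0,0,0,0],
    [1,0,0,0,0,0,0],
  ],
  force=5,
)

```text
t: 13.95
tool_pos: [0.645, -0.0399, 0.0879]
orientation: [[-0.939, -0.343, 0.001], [-0.343, 0.939, -0.001], [-0.001, -0.001, -1.0]]
contact_force: [0.5, -4.9, 1.2]
width: 0.102
grasp_force: 5.0
```

Call:
play_rows(
  rows=[
    [1,0,-0.004,0,0,0,0],
    [1,0,-0.004,-0.006,0,0,0],
    [1,0,-0.004,-0.012,0,0,0],
    [1,0,-0.004,-0.018,0,0,0],
    [1,0,-0.004,-0.018,0,0,0],
  ],
)

```text
t: 14.58
tool_pos: [0.6453, -0.0399, 0.0846]
orientation: [[-0.939, -0.344, 0.002], [-0.344, 0.939, 0.0], [-0.001, -0.0, -1.0]]
contact_force: [-1.9, 0.5, 8.9]
width: 0.097
grasp_force: 6.7
```

Call:
play_rows(
  rows=[
    [1,0,0,0,0,0,0],
    [1,0,0,0,0,0,0],
    [1,0,0,-0.002,0,0,0],
    [1,0,0,-0.003,0,0,0],
    [1,0,0,-0.003,0,0,0],
  ],
  force=40,
)

```text
t: 15.2
tool_pos: [0.6453, -0.0399, 0.0843]
orientation: [[-0.939, -0.344, 0.002], [-0.344, 0.939, 0.0], [-0.001, -0.0, -1.0]]
contact_force: [-3.8, 1.7, 12.9]
width: 0.098
grasp_force: 40.5
```

Call:
play_rows(
  rows=[
    [1,0,0,-0.002,0,0,0],
    [1,0,0,-0.0025,0,0,-0.015],
    [1,0,0,-0.003,0,0,-0.03],
    [1,0,0,-0.0035,0,0,-0.045],
    [1,0,0,-0.0035,0,0,-0.045],
  ],
)

```text
t: 15.82
tool_pos: [0.6453, -0.0398, 0.084]
orientation: [[-0.978, -0.208, 0.001], [-0.208, 0.978, 0.0], [-0.001, -0.0, -1.0]]
contact_force: [-5.3, 1.2, 15.7]
width: 0.094
grasp_force: 41.1
```

Call:
play_rows(
  rows=[
    [1,-0.002,0,-0.0006,0,0,-0.035],
    [1,-0.003,0,-0.0012,0,0,-0.07],
    [1,-0.004,0,-0.0018,0,0,-0.105],
    [1,-0.004,0,-0.0024,0,0,-0.14],
    [1,-0.004,0,-0.0024,0,0,-0.14],
  ],
)

```text
t: 16.45
tool_pos: [0.6452, -0.0394, 0.0835]
orientation: [[-0.973, 0.229, 0.004], [0.229, 0.973, 0.001], [-0.004, 0.001, -1.0]]
contact_force: [-0.9, 3.3, 14.5]
width: 0.1
grasp_force: 41.1
```

Call:
play_rows(
  rows=[
    [1,0,0,-0.0009,0,0,-0.04],
    [1,0,0,-0.0018,0,0,-0.08],
    [1,0,0,-0.0025,0,0,-0.12],
    [1,0,0,-0.0031,0,0,-0.16],
    [1,0,0,-0.0031,0,0,-0.16],
  ],
)

```text
t: 17.08
tool_pos: [0.6454, -0.0391, 0.0829]
orientation: [[-0.742, 0.67, 0.004], [0.67, 0.742, 0.001], [-0.002, 0.004, -1.0]]
contact_force: [-1.6, 4.4, 14.6]
width: 0.098
grasp_force: 41.2
```

Call:
play_rows(
  rows=[
    [1,0,0.003,-0.0009,0,0,-0.04],
    [1,0,0.003,-0.0018,0,0,-0.08],
    [1,0,0.003,-0.0025,0,0,-0.12],
    [1,0,0.003,-0.0031,0,0,-0.16],
    [1,0,0.003,-0.0031,0,0,-0.16],
  ],
)

```text
t: 17.7
tool_pos: [0.6458, -0.0388, 0.0823]
orientation: [[-0.328, 0.945, 0.005], [0.945, 0.328, 0.0], [-0.001, 0.005, -1.0]]
contact_force: [-0.0, 3.1, 14.1]
width: 0.097
grasp_force: 41.3
```

Half done (91°), and the feed matches the thread. Now I'll ease off, let go and take a second grip.

Call:
play_rows(
  rows=[
    [1,0,0,0.008,0,0,0],
    [0.6,0,0,0.008,0,0,0],
    [0.6,0,0,0.008,0,0,0],
    [0.6,0,0,0.008,0,0,0],
  ],
)

```text
t: 18.2
tool_pos: [0.6447, -0.0393, 0.0825]
orientation: [[-0.329, 0.944, 0.003], [0.944, 0.329, -0.0], [-0.001, 0.002, -1.0]]
contact_force: [1.9, 1.7, 6.8]
width: 0.203
grasp_force: 3.7
```

Call:
play_rows(
  rows=[
    [1,0,0,0,0,0,0],
    [1,0,0,0,0,0,0],
    [1,0,0,0,0,0,0],
    [1,0,0,0,0,0,0],
  ],
)

```text
t: 18.7
tool_pos: [0.6458, -0.039, 0.0827]
orientation: [[-0.328, 0.944, 0.005], [0.945, 0.328, 0.0], [-0.001, 0.005, -1.0]]
contact_force: [5.7, 2.6, 4.9]
width: 0.101
grasp_force: 41.5
```

Call:
play_rows(
  rows=[
    [1,0,0,-0.004,0,0,0],
    [1,0,0,-0.008,0,0,0],
    [1,0,0,-0.008,0,0,0],
    [1,0,0,-0.008,0,0,0],
  ],
)

```text
t: 19.2
tool_pos: [0.6458, -0.039, 0.0822]
orientation: [[-0.329, 0.944, 0.005], [0.944, 0.329, 0.0], [-0.002, 0.005, -1.0]]
contact_force: [0.7, 3.1, 13.6]
width: 0.098
grasp_force: 43.2
```

Call:
play_rows(
  rows=[
    [1,0,0,-0.0015,0,0,0],
    [1,0,0,-0.0023,0,0,-0.04],
    [1,0,0,-0.003,0,0,-0.08],
    [1,0,0,-0.0037,0,0,-0.12],
    [1,0,0,-0.0037,0,0,-0.12],
  ],
)

```text
t: 19.82
tool_pos: [0.646, -0.039, 0.0816]
orientation: [[0.043, 0.999, 0.006], [0.999, -0.043, 0.0], [0.0, 0.006, -1.0]]
contact_force: [1.5, 3.3, 16.1]
width: 0.098
grasp_force: 43.4
```

Call:
play_rows(
  rows=[
    [1,0,0,-0.0008,0,0,-0.04],
    [1,0,0,-0.0015,0,0,-0.08],
    [1,0,0,-0.0022,0,0,-0.12],
    [1,0,0,-0.0022,0,0,-0.12],
  ],
)

```text
t: 20.32
tool_pos: [0.6463, -0.039, 0.0812]
orientation: [[0.408, 0.913, 0.006], [0.913, -0.408, -0.0], [0.002, 0.006, -1.0]]
contact_force: [1.9, 3.5, 16.0]
width: 0.105
grasp_force: 43.2
```

Call:
play_rows(
  rows=[
    [1,0,0,-0.0007,0,0,-0.04],
    [1,0,0,-0.0014,0,0,-0.08],
    [1,0,0,-0.002,0,0,-0.12],
    [1,0,0,-0.0026,0,0,-0.16],
    [1,0,0,-0.0026,0,0,-0.16],
  ],
)

```text
t: 20.95
tool_pos: [0.6465, -0.0392, 0.0806]
orientation: [[0.797, 0.603, 0.007], [0.603, -0.797, -0.0], [0.005, 0.004, -1.0]]
contact_force: [2.8, 2.8, 14.7]
width: 0.103
grasp_force: 43.5
```

Call:
play_rows(
  rows=[
    [1,0,0,-0.0006,0,0,-0.035],
    [1,0,0,-0.0011,0,0,-0.07],
    [1,0,0,-0.0014,0,0,-0.09],
    [1,0,0,-0.0014,0,0,-0.09],
  ],
)

```text
t: 21.45
tool_pos: [0.6466, -0.0394, 0.0803]
orientation: [[0.934, 0.358, 0.007], [0.358, -0.934, -0.001], [0.006, 0.003, -1.0]]
contact_force: [3.4, 2.3, 15.1]
width: 0.1
grasp_force: 43.6
```

Call:
play_rows(
  rows=[
    [1,0,0,-0.0004,0,0,-0.025],
    [1,0,0,-0.0007,0,0,-0.05],
    [1,0,0,-0.0007,0,0,-0.06],
    [1,0,0,-0.0007,0,0,-0.06],
  ],
)

```text
t: 21.95
tool_pos: [0.6466, -0.0395, 0.0803]
orientation: [[0.984, 0.177, 0.007], [0.177, -0.984, -0.001], [0.007, 0.002, -1.0]]
contact_force: [2.1, 2.5, 15.9]
width: 0.097
grasp_force: 43.7
```

```bash
python3 - <<'E'
from h import *
r=read_state();print(r['tool_pos'],r['contact_force'],r['wrist_torque'],r['orientation'].round(3)[:,1])
E
```

```text
[ 0.64662567 -0.03950111  0.08026695] [ 2.06213367  2.49882014 15.87431845] [ 0.38517216 -0.22527133  0.01632327] [ 0.177 -0.984  0.002]
```

Call:
play_rows(
  rows=[
    [1,0,0,0.008,0,0,0],
    [0.3,0,0,0.01,0,0,0],
    [0.3,0,0,0.01,0,0,0],
    [0.3,0,0,0.03,0,0,0],
    [0.3,0,0,0.2,0,0,0],
  ],
)

```text
t: 22.58
tool_pos: [0.6399, -0.0386, 0.1225]
orientation: [[0.984, 0.177, -0.01], [0.177, -0.984, 0.002], [-0.009, -0.004, -1.0]]
contact_force: [0.1, -0.8, 0.5]
width: 0.353
grasp_force: 0.0
```

Call:
play_rows(
  rows=[
    [0.3,0,0,0.2,0,0,0],
    [0.3,-0.2,0,0.3,0,0,0],
    [0.3,-0.45,0,0.3,0,0,0],
    [0.3,-0.7,0,0.3,0,0,0],
    [0.3,-0.95,0,0.3,0,0,0],
  ],
)

```text
t: 23.2
tool_pos: [0.4033, -0.0389, 0.2006]
orientation: [[0.984, 0.177, -0.002], [0.177, -0.984, 0.001], [-0.002, -0.001, -1.0]]
contact_force: [0.3, -0.3, 1.2]
width: 0.349
grasp_force: 0.0
```

Call:
play_rows(
  rows=[
    [0.3,0,0,0,0,0,0],
    [0.3,0,0,0,0,0,0],
  ],
)

```text
t: 23.45
tool_pos: [0.4063, -0.0396, 0.2019]
orientation: [[0.984, 0.176, 0.001], [0.176, -0.984, -0.0], [0.001, 0.0, -1.0]]
contact_force: [0.0, -1.2, 0.1]
width: 0.357
grasp_force: 0.0
```

```bash
python3 - <<'E'
from h import *
for n in('top','scene'):
    s=snapshot(n);Q=cloud(s).reshape(-1,3)
    if n=='scene': save(s,'fin.png',(220,130,420,280),4)
    for nm,c,z0,z1,R in(('wing',(.645,-.04),.07,.09,.025),('knob',(.517,-.01),.064,.08,.025)):
        k=Q[(Q[:,2]>z0)&(Q[:,2]<z1)&(np.hypot(*(Q[:,:2]-c).T)<R)]
        if len(k)>5:
            e,V=np.linalg.eigh(np.cov(k[:,:2].T));print(n,nm,k.mean(0).round(4),np.median(k[:,2]).round(4),np.degrees(np.arctan2(*V[::-1,1])).round(1))
print(read_state()['t'],read_state()['contact_force'])
E
```

```text
top wing [ 0.6442 -0.0413  0.0752] 0.0751 -171.7
top knob [ 0.5161 -0.0104  0.0708] 0.0708 75.8
scene wing [ 0.6449 -0.0385  0.0762] 0.0769 -167.4
scene knob [ 0.5166 -0.0065  0.0716] 0.073 169.3
23.55 [ 0.50109157  0.0992759  -0.26096202]
```

View pics/fin.png

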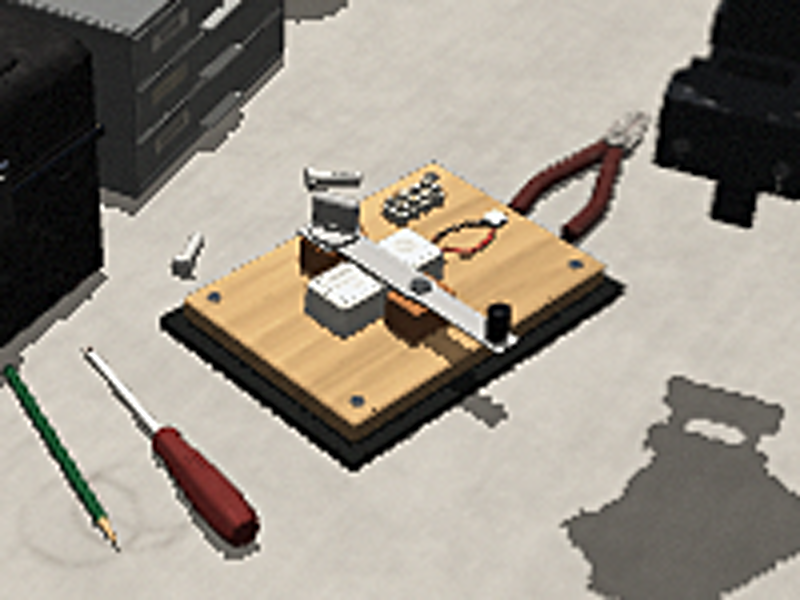

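The wing screw is seated on the strap: its top (crop pixel 333,180) is about 4 mm lower. The strap is still home, the knob is at (500,322), and the bystanders in view haven't moved.

```bash
python3 -c "from bench import hand_in;print(hand_in())"
```

```text
the job is handed in; nothing more can be done
None
```

The job is handed in: the strap is at its home stop round the screw, the screw was driven about half a turn in two grips at roughly 13–16 N until its collar sat down, and the gripper has let go and backed away; the tools, bolts and pencil were not touched.

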